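Pin the grinder and press its dial knob onto the D-spindle

ROBOT

A 6-joint arm with a two-finger parallel gripper is mounted at the origin on the work surface. World frame = base frame: x ahead of the robot, y to its left, z up, the work surface at z = 0. Lengths are in m, angles in rad, forces in N, time in s.
With the tool pointing down it reaches from about 0.3 to 0.775 m from the base axis. Payload 14.6 kg.
Tool frame: the origin (TCP) lies at the very end of the fingers, on their centre line; the grasp point (between the pads) lies 19 mm behind it; x points along the fingers, y is the direction in which the jaws open and shut, and the axes are right-handed (so a half turn about x gives the same grasp; the last joint's range is limited). The gripper opens to 94 mm and grips with 3 to 60 N. Pads are 16 mm wide; open, the fingers measure 119 mm over their backs; the gripper's body (75 mm by 177 mm) begins 78 mm behind the grasp point.
Start: joints at [-1.313, 0.3, 1.521, -0, 1.321, -0.067], TCP at [0.176, -0.521, 0.205] pointing down, gripper open.
Joint ranges: [-3.03, 3.03], [-0.79, 2.21], [0.23, 2.52], [-1.04, 4.18], [0, 3.07], [-2.55, 2.55]. Speed limits (rad/s): [2.22, 2.22, 2.57, 3.14, 3.14, 3.14].

INTERFACE

Orientations are given as [roll, pitch, yaw] about the fixed x, y, z axes, in that order (R = Rz(yaw) Ry(pitch) Rx(roll)).
In Python, from station import ctrl, viewer, hand_in gives the robot as it stands. The module is installed in compiled form; this text tells all that it offers.
- The arm moves only by the tool play_rows, never from a script. Its argument "deltas" is a list that holds one entry, the list of rows, each a list of 7 numbers: the shift along the tool's x, y, z in mm, then the turn, a rotation vector about the tool's x, y, z in rad, then the finger opening in mm, from 0 to 94. In form: [[[dx, dy, dz, ax, ay, az, gripper], ...]]. A call has 1 to 10 rows; each row shifts and turns the commanded pose from where the row before left it, along the tool's axes as they then stand; what a row does not reach is not made up. A row lasts 1/10 s, in which the tool goes at most 50 mm and 8.59 degrees, less where a joint would pass 70% of its speed; a pose out of reach is approached as far as the arm can. A call with a gripper value outside its range is refused whole. The fingers move at their own pace and stop on an object; "grip_force" is the grip in N (left out, the last holds). Time passes only in rows, so rows that do not move let the fingers close. It gives the time, the measured TCP pose, the force and the opening at its end, in the units of the state.
- ctrl.get_obs(): the state, without advancing time (a new reading comes with each control period).
- viewer.camera(name): name is "scene" or "top" or "wrist"; returns a dict with "img" (400x640x3 uint8, red, green, blue), "fx", "fy", "cx", "cy" (pixels), "distortion" ([k1, k2, p1, p2, k3] as OpenCV has them; the pictures are not rectified), "rvec" (rotation vector, rad) and "tvec" (3), from world to camera coordinates, as OpenCV has them. Camera axes: x right, y down, z forward; pixel columns grow to the right and rows downward; lengths in m; the calibration is good to about 2 mm. A picture is of the moment at which its call begins. There is no depth.
- hand_in(): hands the job in, once; it reports no verdict.
The state is a dict: "time_s": time; "qpos": joint angles; "joint_vel": joint speeds; "tau": joint torques, N m; "ee_pos": TCP position; "eef_rot": TCP orientation; "force": force on the tool from outside, world axes, zero at the start; "moment": the same for the moment, N m; "grip_width": finger opening in m.
Only numpy, scipy, OpenCV 4.12 (cv2) and the standard library are available. Lean on these libraries where they do the work, as an engineer would, in place of code of your own. Each camera call takes 0.05 s, during which the arm holds its last target.

TASK

First take the steel locking pin out of its wooden rest, put it tip first down through the eyelet in the lug at the grinder's side until its head rests on the lug, and let it go. Then pick up the black dial knob, turn it so that the flat in its bore matches the flat of the spindle on top of the grinder, push it fully onto the spindle, and go on pressing so that the spindle is pushed well down against its spring; finish while the gripper still holds the knob pressed down. Leave the brush, basket, cup and dosing cups where they are.

Things in the scene. Friction and masses are not known exactly. Their poses are not given: they have to be found in the camera images.
- pin_head (a point): Centre of the grip head of the steel locking pin (loose, about 70 g). The pin stands upright, tip down, in a wooden rest: head a plain upright cylinder 18 mm in diameter and 30 mm tall, its underside 15 mm below this point; below the head a round shank 8 mm in diameter and 45 mm long with a tapered tip. Axis z points up the pin.
- pin_tip (a point): The pin's tip (end of the shank), 60 mm below pin_head along the pin's axis.
- rest_hole (a point): Centre of the mouth of the hole in the fixed dark wooden pin rest, a block 60 x 60 mm and 50 mm tall standing on the counter; through hole 12 mm in diameter. The pin's head rests on the top of the block, so the pin must be lifted at least 45 mm to come free.
- grinder: Cherry-red electric grinder, fixed, hopper off: body 180 mm (x) by 130 mm (y), 140 mm tall. Origin at the centre of its underside; its front with the spout and toggle switch faces -x. The D-spindle stands on its top, 120 mm from the eyelet.
- eyelet (a point): Centre of the upper mouth of the eyelet: an upright through hole 12 mm in diameter in a level steel lug 10 mm thick, 50 mm (x) by 52 mm (y), at the grinder's right side, 140 mm above the counter, flush with the grinder's top, free air beneath. Axes are the grinder's: x away from its front, along its side; y towards its body, which begins 25 mm from the hole; z up.
- boss: Fixed round steel boss, 92 mm in diameter and 8 mm tall, on the grinder's top, from whose middle the spindle rises. Origin at the centre of its underside; x points as the spindle's flat faces. On that side a small raised rib (12 mm long, 4 mm wide, 4 mm high) stands 38 mm from the axis; the knob's pointer nose must point at it.
- spindle_top (a point): Centre of the top end of the D-spindle, an upright steel shaft 14 mm in diameter with one flat 3 mm from its axis, 26 mm tall, chamfered 1.5 mm at the top, on the grinder's top (this point is about 174 mm above the counter). Axis x points out of the flat, z up. It cannot turn, only sink against its spring.
- spindle (a joint): How far the spindle is pushed down, in m: 0 at rest, 0.006 at its stop. Its spring has a preload of 4 N and a stiffness of 1 N/mm (10 N at the stop). At least half the travel counts as pressed.
- knob_bore (a point): Centre of the knob's underside and of the mouth of its D-shaped bore: 14 mm deep, 17 mm in diameter, its flat 4.5 mm from the axis on the pointer's (+x) side. Seated, this point is 14 mm below spindle_top (knob_center 7 mm above it) and the x axes agree, with about 14 degrees of play; unmatched, the knob stays on top of the spindle.
- knob_center (a point): Centre of the black plastic dial knob (loose, about 60 g, 42 mm tall), 21 mm above its underside. Round skirt 44 mm in diameter, 16 mm tall; on it a bar grip 44 mm long (along x), 14 mm wide (along y), 26 mm tall, to be pinched across its width. A pointer nose sticks out of the skirt by 11 mm on the +x side. It lies bore down on the counter.
- basket: Bystander: steel portafilter basket, 70 mm across its rim, 26 mm tall; origin at the centre of its underside.
- cup: Bystander: white ceramic cup, 76 mm across, 62 mm tall; origin at the centre of its underside.
- dosing_cups: Bystander: two nested aluminium dosing cups, 58 mm across, 62 mm tall together; origin at the centre of the underside.
- brush: Bystander: blue silicone brush lying flat, 150 mm long along x, 34 mm wide, 16 mm tall; origin at the counter below its middle.
Not all that is in view belongs to the job. Leave any turquoise or yellow look-alike of the part that bears knob_bore alone.

How it is judged:
On the way, in this order (a step that is already met when the one before it is completed fails the run):
1. the pin stands through the eyelet, head down on the lug, let go (z of pin_tip in the frame of eyelet below -0.04 m and horizontal distance between pin_head and eyelet below 0.01 m and angle between pin_head's own z axis and vertical below 0.2 rad and contact force between the fingers and pin below 0.1 N), for 0.2 s.
2. the knob is fully on the spindle, flat to flat (z of knob_center in the frame of spindle_top below 0.01 m and horizontal distance between knob_center and spindle_top below 0.004 m and angle between the x axis of knob_center and the x axis of spindle_top, either way round below 0.4 rad), for 0.2 s.
At the end, for the whole second after the job is handed in: Knob held by the gripper (over 2 N), centre under 10 mm above the spindle top, within 4 mm of its axis, flats within 0.4 rad, tilt under 0.15 rad, spindle pressed over 3 mm; pin untouched in the eyelet, tip over 40 mm below its mouth, head within 10 mm of its axis, tilt under 0.2 rad (all of step 1 and all of step 2 and angle between knob_center's own z axis and vertical below 0.15 rad and value of joint spindle above 0.003 m and contact force between the fingers and knob above 2 N); the arm keeps its last pose, push and grip.
It fails at once if a bystander (basket, cup, dosing cups or brush) is moved by more than 30 mm (distance of any of basket, cup, dosing_cups, brush from where it was at the start of the episode above 0.03 m).
It also fails if it takes over 58 s, if anything falls off the work surface, if the arm or the gripper's body presses on something with over 40 N, if the wrist force passes 120 N, or if a joint passes its speed limit or range.

## Working session

There is one attempt and no reset: what is moved stays moved. The work goes in short steps, Python scripts to look and compute and a tool call to move; the robot and the scene stay as the last step left them, time stands still between calls to the robot, and variables do not carry over. Pictures are saved under pics/ and viewed, and the job is handed in when it is done.

Besides the shell and the picture viewer there is one more tool, called after "Call:" by a JSON object that holds its "method" and its "body", one argument or row to a line. play_rows: Moves the arm, as the interface text tells. Its arguments: {"type":"object","properties":{"deltas":{"type":"array","items":{"type":"array","items":{"type":"array","items":{"type":"number"}}}},"grip_force":{"type":"number"}},"required":["deltas"]}

```bash
mkdir -p pics
cat > h.py <<'E'
import numpy as np, cv2
from station import ctrl, viewer, hand_in
from scipy.spatial.transform import Rotation as Ro
def cam(n,save=None):
    c=viewer.camera(n)
    if save: cv2.imwrite('pics/'+save,cv2.cvtColor(c['img'],cv2.COLOR_RGB2BGR))
    c['K']=np.array([[c['fx'],0,c['cx']],[0,c['fy'],c['cy']],[0,0,1.]])
    c['D']=np.array(c['distortion'],float); c['R']=cv2.Rodrigues(np.array(c['rvec'],float))[0]; c['t']=np.array(c['tvec'],float).ravel()
    return c
def ray(c,uv):
    p=cv2.undistortPoints(np.array(uv,float).reshape(-1,1,2),c['K'],c['D']).reshape(-1,2)
    d=np.c_[p,np.ones(len(p))]@c['R']; return -c['R'].T@c['t'], d/np.linalg.norm(d,axis=1)[:,None]
def onz(c,uv,z):
    o,d=ray(c,uv); return o+d*((z-o[2])/d[:,2])[:,None]
def tri(c1,u1,c2,u2):
    o1,d1=ray(c1,u1);o2,d2=ray(c2,u2);d1=d1[0];d2=d2[0]
    s=np.linalg.lstsq(np.c_[d1,-d2],o2-o1,rcond=None)[0]
    a=o1+s[0]*d1;b=o2+s[1]*d2; return (a+b)/2,np.linalg.norm(a-b)
def proj(c,P): return cv2.projectPoints(np.array(P,float).reshape(-1,1,3),np.array(c['rvec'],float),c['t'],c['K'],c['D'])[0].reshape(-1,2)
E
python3 - <<'E'
from h import *
for n in ['scene','top','wrist']:
    c=cam(n,n+'0.png'); print(n,c['fx'],-c['R'].T@c['t'])
o=ctrl.get_obs();print(o)
E
```

```text
scene 513.1658401299404 [ 1.41352881 -0.44178765  0.79878075]
top 394.8532982732266 [ 0.37521896 -0.07336102  1.18655611]
wrist 337.0169981313432 [ 0.24757458 -0.49737484  0.38388973]
{'time_s': 0.15, 'qpos': array([-1.31258489e+00,  3.00352825e-01,  1.52143072e+00, -3.25743081e-05,
        1.32067153e+00, -6.65944622e-02]), 'joint_vel': array([ 0.00169031, -0.00225178, -0.00115932,  0.00055161, -0.00148356,
        0.00129576]), 'tau': array([-1.27100124e-03, -5.31963801e+01, -3.52825749e+01,  7.08011817e-02,
        2.36276822e-02, -7.10921609e-05]), 'ee_pos': array([ 0.1754618 , -0.52105968,  0.20501481]), 'eef_rot': array([-1.60082011,  1.56993332,  1.86558652]), 'force': array([ 0.44832924, -0.07748412, -1.12719846]), 'moment': array([ 0.02960115,  0.07377804, -0.01350889]), 'grip_width': 0.09406684317801148}
```

View pics/scene0.png

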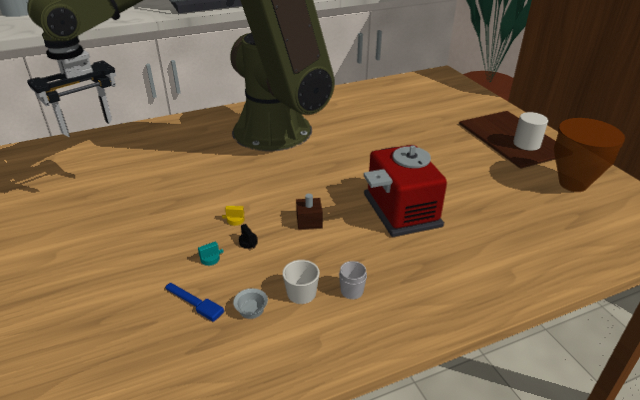

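View pics/top0.png

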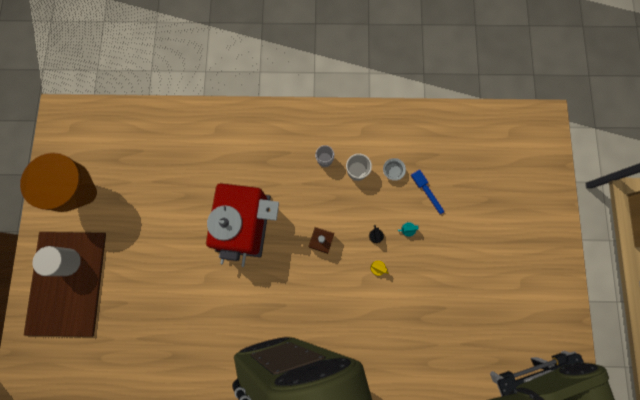

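View pics/wrist0.png

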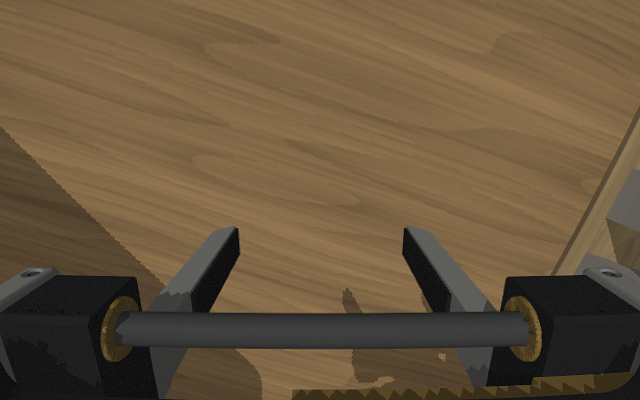

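Scene view: the pin stands in its rest at (309,203). The black knob is at (248,237), and its look-alikes are turquoise at (209,253) and yellow at (234,214). Top view: pin (321,240), black knob (376,235), grinder (238,222) with the lug at (267,210). The black knob is the one meant, since the other two are the excluded colours. I'll check it in an enlarged crop.

Run:
```python
import cv2,numpy as np
t=cv2.imread('pics/top0.png');s=cv2.imread('pics/scene0.png')
a=cv2.resize(t[175:275,195:295],(400,400),interpolation=cv2.INTER_CUBIC)
b=cv2.resize(t[200:280,300:400],(400,320),interpolation=cv2.INTER_CUBIC)
cv2.imwrite('pics/c1.png',np.hstack([a,cv2.copyMakeBorder(b,0,80,0,0,0)]))
a=cv2.resize(s[140:235,355:450],(380,380),interpolation=cv2.INTER_CUBIC)
b=cv2.resize(s[180:275,225:330],(420,380),interpolation=cv2.INTER_CUBIC)
cv2.imwrite('pics/c2.png',np.hstack([a,b]))
```

```text
(no output)
```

View pics/c1.png

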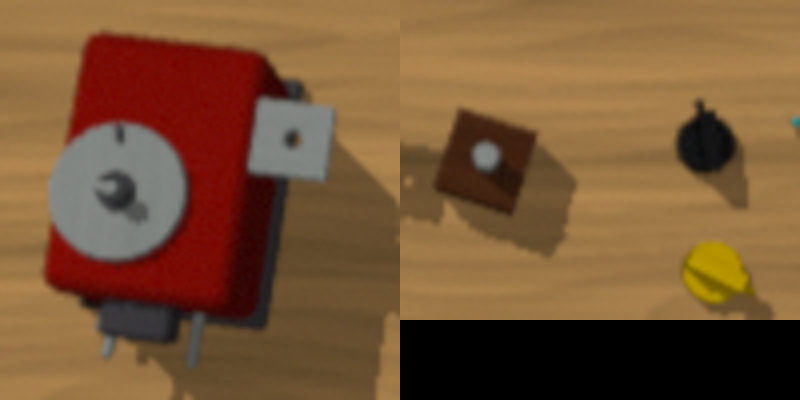

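View pics/c2.png

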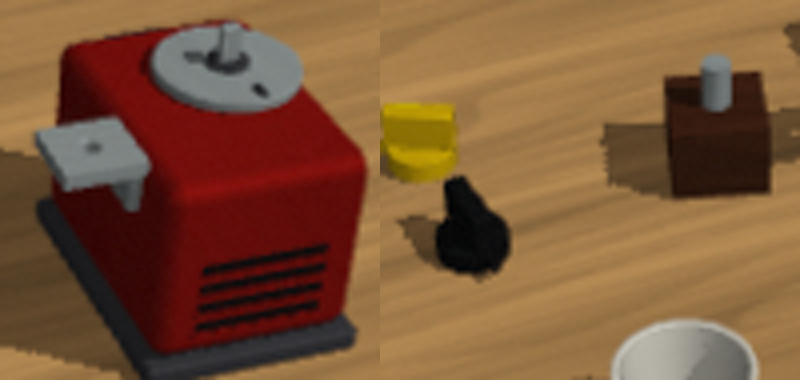

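The crops confirm the black knob: bar grip, with its pointer nose at about (375,226) in top. The rib is at top (225,208) and scene (420,162). The other mark on the boss is the spindle's shadow. The eyelet is at about (268,209.5) in top.

```bash
cat > m.py <<'E'
from h import *
c=cam('top');s=cam('scene')
g=lambda x:np.round(x,4)
def blob(c,lo,hi,box,pr=True):
    x0,y0,x1,y1=box; h=cv2.cvtColor(c['img'],cv2.COLOR_RGB2HSV)[y0:y1,x0:x1]
    m=cv2.inRange(h,lo,hi); n,l,st,ce=cv2.connectedComponentsWithStats(m)
    k=1+np.argmax(st[1:,4]); return (l==k),ce[k]+[x0,y0],st[k],(x0,y0)
# grey things
m,ce,st,_=blob(c,(0,0,110),(180,70,255),(203,200,250,245)); (e,ax,an)=cv2.fitEllipse(max(cv2.findContours(m.astype(np.uint8),cv2.RETR_EXTERNAL,cv2.CHAIN_APPROX_NONE)[0],key=len)); b=np.array(e)+[203,200]
print('boss',b,ax,g(onz(c,b,0.148)))
m,ce,st,o=blob(c,(0,0,110),(180,70,255),(252,193,282,226)); r=cv2.minAreaRect(np.argwhere(m)[:,::-1].astype(np.float32)); print('lug',np.array(r[0])+o,r[1],r[2],g(onz(c,np.array(r[0])+o,.14)))
lb=cv2.boxPoints(r)+o; print(g(onz(c,lb,.14)))
m,ce,st,o=blob(c,(0,0,130),(180,70,255),(308,225,336,256)); print('pinhead',ce,st,g(onz(c,ce,.08)))
m,ce,st,o=blob(s,(0,0,90),(180,70,255),(300,190,320,212)); print('pin scene',ce,st)
print(g(onz(s,[[309.5,195.5]],.08)))
m,ce,st,o=blob(c,(0,0,0),(180,255,38),(360,218,392,250)); print('knob',ce,st,g(onz(c,ce,.02)))
print('eye',g(onz(c,[[268,209.5]],.14)), 'scene', g(onz(s,[[355+93/4,140+147/4]],.14)))
print('rib top',g(onz(c,[[225,208.2]],.152)),'scene',g(onz(s,[[420,162.5]],.152)))
print('spin scene top',g(onz(s,[[355+230/4,140+26/4]],.174)),'top',g(onz(c,[[195+110/4,175+187/4]],.174)))
print('nose',g(onz(c,[[375,226]],.008)))
E
python3 m.py
```

```text
boss [223.4734478  222.48379707] (31.5559139251709, 33.639522552490234) [[0.5145 0.1921 0.148 ]]
lug [267.56358337 209.08670616] (19.387290954589844, 18.246862411499023) 8.746162414550781 [[0.5535 0.0775 0.14  ]]
[[0.5326 0.1061 0.14  ]
 [0.582  0.1009 0.14  ]
 [0.5746 0.0487 0.14  ]
 [0.5254 0.0544 0.14  ]]
pinhead [320.84615385 238.46153846] [11 12  4  4 13] [[ 0.4824 -0.0667  0.08  ]]
pin scene [309.48648649 199.64864865] [ 5  4  8 14 74]
[[ 0.4861 -0.0682  0.08  ]]
knob [376.04964539 235.5248227 ] [ 10  10  13  15 141] [[ 0.4992 -0.2294  0.02  ]]
eye [[0.5524 0.0763 0.14  ]] scene [[0.5578 0.0751 0.14  ]]
rib top [[0.5523 0.1894 0.152 ]] scene [[0.5589 0.1858 0.152 ]]
spin scene top [[0.519 0.187 0.174]] top [[0.5128 0.1881 0.174 ]]
nose [[ 0.5291 -0.2282  0.008 ]]
```

```bash
cat >> h.py <<'E'
def tool():
    o=ctrl.get_obs(); return o, np.array(o['ee_pos']), Ro.from_euler('xyz',o['eef_rot']).as_matrix()
def togo(P,yaw=None):
    "shift in tool axes (mm) to put TCP at P"
    o,p,R=tool(); d=R.T@(np.array(P)-p)*1000
    print('tcp',np.round(p,4),'shift tool mm',np.round(d,1)); print('R',np.round(R,3).tolist(),'jaw yaw',round(np.degrees(np.arctan2(R[1,1],R[0,1])),2),'q',np.round(o['qpos'],3),'F',np.round(o['force'],1),'w',round(o['grip_width']*1000,1),'t',o['time_s'])
    if yaw is not None:
        # desired: x down, jaw (y) at yaw
        y=np.array([np.cos(yaw),np.sin(yaw),0]); x=np.array([0,0,-1.]); Rd=np.c_[x,y,np.cross(x,y)]
        print('rotvec tool',np.round(Ro.from_matrix(R.T@Rd).as_rotvec(),4)); print('pred shift after turn', np.round(Rd.T@(np.array(P)-p)*1000,1))
E
python3 -c "
from h import *
togo([.484,-.0675,.2],0);togo([.484,-.0675,.2],np.pi/2)
c=cam('wrist');o,p,R=tool();C=-c['R'].T@c['t'];print('cam in tool',R.T@(C-p),(c['R']@R).round(3))"
```

```text
tcp [ 0.1755 -0.5211  0.2052] shift tool mm [   5.4 -331.5 -437.2]
R [[-0.0, 0.319, -0.948], [0.0, -0.948, -0.319], [-1.0, -0.0, -0.0]] jaw yaw -71.39 q [-1.313  0.3    1.521 -0.     1.321 -0.067] F [ 0.2 -0.1  0.1] w 94.0 t 0.25
rotvec tool [-1.246e+00 -3.000e-04  4.000e-04]
pred shift after turn [   5.2  308.5 -453.6]
tcp [ 0.1755 -0.5211  0.2052] shift tool mm [   5.4 -331.5 -437.2]
R [[-0.0, 0.319, -0.948], [0.0, -0.948, -0.319], [-1.0, -0.0, -0.0]] jaw yaw -71.39 q [-1.313  0.3    1.521 -0.     1.321 -0.067] F [ 0.2 -0.1  0.1] w 94.0 t 0.25
rotvec tool [-2.8168e+00 -7.0000e-04  1.0000e-04]
pred shift after turn [  5.2 453.6 308.5]
cam in tool [-0.17887198  0.00041885 -0.07589739] [[ 0.     1.     0.001]
 [-0.263 -0.001  0.965]
 [ 0.965 -0.001  0.263]]
```

Call:
{"method": "play_rows", "body": {
  "deltas": [
    [[0, -24, -31, 0, 0, 0, 94], [0, -24, -31, 0, 0, 0, 94], [0, -24, -31, 0, 0, 0, 94], [0, -24, -31, 0, 0, 0, 94], [0, -24, -31, 0, 0, 0, 94], [0, -24, -31, 0, 0, 0, 94], [0, -24, -31, 0, 0, 0, 94], [0, -24, -31, 0, 0, 0, 94], [0, -24, -31, 0, 0, 0, 94], [0, -24, -31, 0, 0, 0, 94]]
  ]
}}

```text
time_s: 1.3
ee_pos: [0.3934, -0.1934, 0.2056]
eef_rot: [2.253, 1.57, -0.563]
force: [-0.4, -0.9, -0.2]
grip_width: 0.0937
```

Call:
{"method": "play_rows", "body": {
  "deltas": [
    [[0, -24, -31, -0.1, 0, 0, 94], [0, -20, -31, -0.14, 0, 0, 94], [0, -15, -31, -0.14, 0, 0, 94], [0, 0, 0, -0.14, 0, 0, 94], [0, 0, 0, -0.14, 0, 0, 94], [0, 0, 0, -0.14, 0, 0, 94], [0, 0, 0, -0.14, 0, 0, 94], [0, 0, 0, -0.14, 0, 0, 94], [0, 0, 0, -0.14, 0, 0, 94], [0, 0, 0, -0.14, 0, 0, 94]]
  ]
}}

```text
time_s: 2.3
ee_pos: [0.4526, -0.102, 0.2054]
eef_rot: [0.495, 1.571, -0.956]
force: [0.4, 0.6, 0.3]
grip_width: 0.0938
```

Call:
{"method": "play_rows", "body": {
  "deltas": [
    [[0, 0, 0, -0.14, 0, 0, 94], [0, 0, 0, -0.14, 0, 0, 94], [0, 0, 0, -0.14, 0, 0, 94], [0, 0, 0, -0.14, 0, 0, 94], [0, 0, 0, -0.14, 0, 0, 94], [0, 0, 0, -0.14, 0, 0, 94], [0, 0, 0, -0.14, 0, 0, 94], [0, 0, 0, -0.14, 0, 0, 94], [0, 0, 0, -0.14, 0, 0, 94], [0, 0, 0, -0.14, 0, 0, 94]]
  ]
}}

```text
time_s: 3.3
ee_pos: [0.4525, -0.1019, 0.2054]
eef_rot: [2.775, 1.571, 2.724]
force: [-0.1, -0.2, -0.2]
grip_width: 0.094
```

```bash
python3 -c "
from h import *
togo([.484,-.0675,.16],np.pi/2)
c=cam('wrist','w1.png')"
```

```text
tcp [ 0.4525 -0.1019  0.2054] shift tool mm [45.4 36.  29.7]
R [[-0.0, 0.051, 0.999], [0.0, 0.999, -0.051], [-1.0, 0.0, -0.0]] jaw yaw 87.08 q [-0.301  0.107  1.753  0.     1.281 -1.82 ] F [-0.1 -0.2 -0.2] w 94.0 t 3.3
rotvec tool [-0.051  -0.0001 -0.    ]
pred shift after turn [45.4 34.4 31.5]
```

View pics/w1.png

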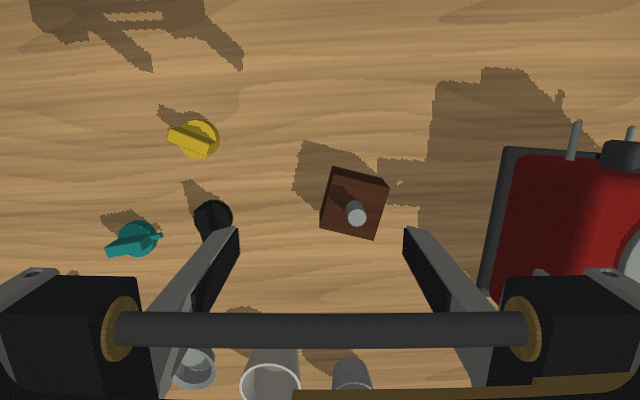

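The pin's head top is at (356,217) in the wrist view. The knob is half hidden at (213,216).

```bash
cat > pin.py <<'E'
from h import *
c=cam('wrist');o,p,R=tool()
h=cv2.cvtColor(c['img'],cv2.COLOR_RGB2HSV);x0,y0,x1,y1=338,195,376,235
m=cv2.inRange(h[y0:y1,x0:x1],(0,0,135),(180,80,255));n,l,st,ce=cv2.connectedComponentsWithStats(m);k=1+np.argmax(st[1:,4]);print(ce[k]+[x0,y0],st[k])
print(proj(c,[.484,-.0675,.08]),onz(c,ce[k]+[x0,y0],.08))
cv2.imwrite('pics/w1c.png',cv2.resize(cv2.cvtColor(c['img'],cv2.COLOR_RGB2BGR)[150:260,180:420],(720,330),interpolation=cv2.INTER_CUBIC))
E
python3 pin.py
```

```text
[356.28070175 217.65350877] [ 10  15  18  17 228]
[[358.81120932 218.7326742 ]] [[ 0.48280556 -0.06990004  0.08      ]]
```

View pics/w1c.png

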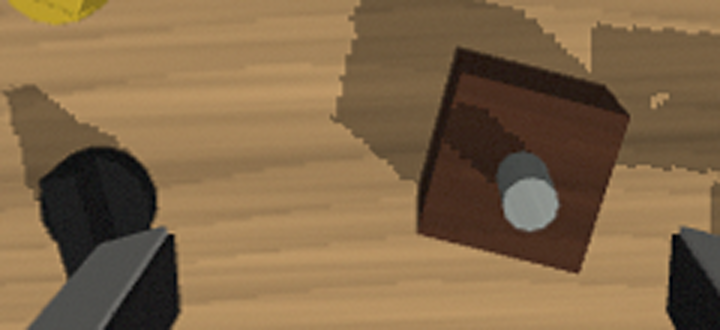

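```bash
python3 -c "
from h import *
togo([.483,-.0692,.054],np.pi/2)"
```

```text
tcp [ 0.4526 -0.102   0.2055] shift tool mm [151.5  34.4  28.6]
R [[0.0, 0.054, 0.999], [0.0, 0.999, -0.054], [-1.0, 0.0, 0.0]] jaw yaw 86.88 q [-0.301  0.107  1.753  0.     1.281 -1.817] F [ 0.6 -0.  -0.4] w 94.1 t 3.4
rotvec tool [-0.0545  0.     -0.    ]
pred shift after turn [151.5  32.8  30.4]
```

Call:
{"method": "play_rows", "body": {
  "deltas": [
    [[0, 17, 14.3, 0, 0, 0, 94], [0, 17.4, 14.3, 0, 0, 0, 80], [30, 0, 0, 0, 0, 0, 70], [35, 0, 0, 0, 0, 0, 60], [30, 0, 0, 0, 0, 0, 50], [20, 0, 0, 0, 0, 0, 50], [0, 0, 0, 0, 0, 0, 50]]
  ]
}}

```text
time_s: 4.1
ee_pos: [0.4818, -0.0689, 0.0882]
eef_rot: [2.979, 1.566, 2.918]
force: [-0.9, 0.3, 0.5]
grip_width: 0.0513
```

```bash
python3 -c "
from h import *
togo([.483,-.0692,.054],np.pi/2)
c=cam('wrist','w2.png');
print(proj(c,[[.483,-.0692,.08],[.483,-.0692,.05]]))"
```

```text
tcp [ 0.4818 -0.0689  0.0882] shift tool mm [34.2 -0.2  1.4]
R [[-0.004, 0.061, 0.998], [0.001, 0.998, -0.061], [-1.0, 0.001, -0.004]] jaw yaw 86.52 q [-0.217  0.3    1.817  0.     1.029 -1.727] F [-0.9  0.3  0.5] w 51.3 t 4.1
rotvec tool [-0.0607 -0.0044 -0.0009]
pred shift after turn [34.2 -0.3  1.2]
[[321.33271798 237.96843945]
 [321.23449647 221.2639141 ]]
```

View pics/w2.png

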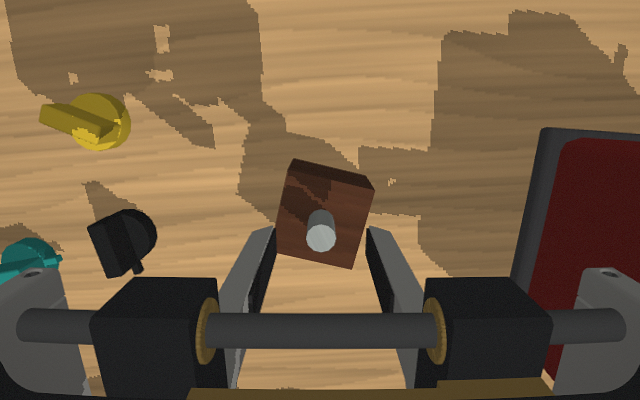

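The head top is at (321,238), exactly where (0.483,-0.0692) projects, so the pin is centred between the fingers. I'll descend and grip.

Call:
{"method": "play_rows", "body": {
  "deltas": [
    [[12, 0, 0.5, 0, 0, 0, 40], [12, 0, 0.5, 0, 0, 0, 34], [10, 0, 0, 0, 0, 0, 30], [0, 0, 0, 0, 0, 0, 30]]
  ]
}}

```text
time_s: 4.55
ee_pos: [0.4834, -0.0692, 0.0551]
eef_rot: [2.982, 1.569, 2.925]
force: [0.4, 0.4, 0.7]
grip_width: 0.0301
```

```bash
python3 -c "
from h import *
togo([.483,-.0692,.054],np.pi/2)"
```

```text
tcp [ 0.4834 -0.0692  0.0551] shift tool mm [ 1.1 -0.1 -0.4]
R [[-0.002, 0.057, 0.998], [0.0, 0.998, -0.057], [-1.0, 0.0, -0.002]] jaw yaw 86.73 q [-0.217  0.354  1.837 -0.     0.953 -1.731] F [0.4 0.4 0.7] w 30.1 t 4.55
rotvec tool [-0.0571 -0.0021 -0.0004]
pred shift after turn [ 1.1 -0.  -0.4]
```

Call:
{"method": "play_rows", "body": {
  "deltas": [
    [[0, 0, 0, 0, 0, 0, 10], [0, 0, 0, 0, 0, 0, 10], [0, 0, 0, 0, 0, 0, 10], [0, 0, 0, 0, 0, 0, 10], [0, 0, 0, 0, 0, 0, 10], [-20, 0, 0, 0, 0, 0, 10], [-30, 0, 0, 0, 0, 0, 10], [-40, 0, 0, 0, 0, 0, 10], [-40, 0, 0, 0, 0, 0, 10], [-30, 0, 0, 0, 0, 0, 10]]
  ],
  "grip_force": 25
}}

```text
time_s: 5.55
ee_pos: [0.4842, -0.0693, 0.219]
eef_rot: [-0.153, 1.569, -0.209]
force: [0.2, 0.5, 0.1]
grip_width: 0.0173
```

```bash
python3 -c "
from h import *
togo([.5535,.0765,.23],np.radians(83.5))
c=cam('wrist','w3.png')"
```

```text
tcp [ 0.4842 -0.0693  0.219 ] shift tool mm [-10.9 149.5  60.9]
R [[0.002, 0.057, 0.998], [-0.0, 0.998, -0.057], [-1.0, -0.0, 0.002]] jaw yaw 86.74 q [-0.217  0.151  1.671  0.     1.318 -1.731] F [0.2 0.5 0.1] w 17.3 t 5.55
rotvec tool [0.0566 0.0019 0.0002]
pred shift after turn [-11.  152.7  52.3]
```

View pics/w3.png

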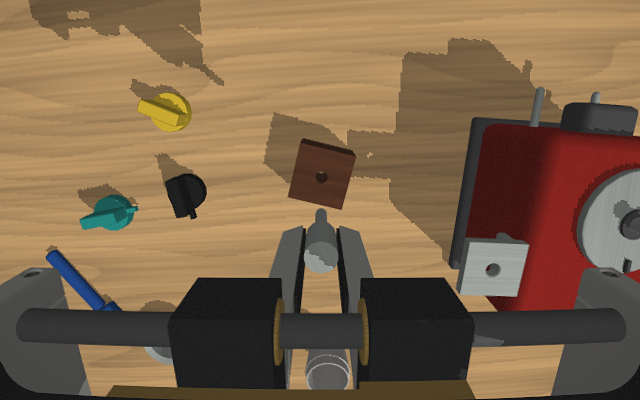

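The pin is held and its tip is at (321,211). The eyelet shows at (492,269) and the knob is in full view at (186,195).

Run:
```python
from h import *
c=cam('wrist');o,p,R=tool();im=cv2.cvtColor(c['img'],cv2.COLOR_RGB2BGR)
zt=p[2]-.05; print('tip proj',proj(c,[[.483,-.0692,zt]]), 'tip ray',onz(c,[[321,209]],zt))
g=cv2.cvtColor(im,cv2.COLOR_BGR2GRAY)
x0,y0=480,257;roi=g[y0:282,x0:506];print(roi[::3,::3])
m=(roi<110).astype(np.uint8);n,l,st,ce=cv2.connectedComponentsWithStats(m);print([(st[i],ce[i]+[x0,y0]) for i in range(1,n) if st[i,4]>8])
a=cv2.resize(im[225:310,440:525],(425,425),interpolation=cv2.INTER_CUBIC);b=cv2.resize(im[195:280,280:365],(375,425),interpolation=cv2.INTER_CUBIC)
cv2.imwrite('pics/c3.png',np.hstack([a,b]))
m=cv2.inRange(cv2.cvtColor(c['img'],cv2.COLOR_RGB2HSV),(0,0,110),(180,60,255));m=m[225:310,440:532]
n,l,st,ce=cv2.connectedComponentsWithStats(m);k=1+np.argmax(st[1:,4]);r=cv2.minAreaRect(np.argwhere(l==k)[:,::-1].astype(np.float32));print('lug',r,st[k])
print(onz(c,np.array(r[0])+[440,225],.14))
```

```text
tip proj [[321.93355084 208.67170081]] tip ray [[ 0.48320937 -0.06988555  0.17041986]]
[[160 161 158 159 161 160 158 160 158]
 [160 160 146  62  68  91 163 163 163]
 [163 169  30  70  72  68 109 162 162]
 [162 139  54  78  73  74 109 164 162]
 [162 160  76  79  77 101 167 162 164]
 [159 159 145 120 118 164 162 162 162]
 [162 163 162 163 164 161 160 162 161]
 [160 159 159 159 160 160 158 159 159]
 [164 164 164 163 164 166 166 164 163]]
[(array([  4,   2,  15,  13, 149], dtype=int32), array([490.86577181, 265.12080537]))]
lug ((52.081966400146484, 39.90163803100586), (65.60609436035156, 53.10969543457031), 2.935673475265503) [  18   13   69   54 2907]
[[0.5527953  0.07515174 0.14      ]]
```

View pics/c3.png

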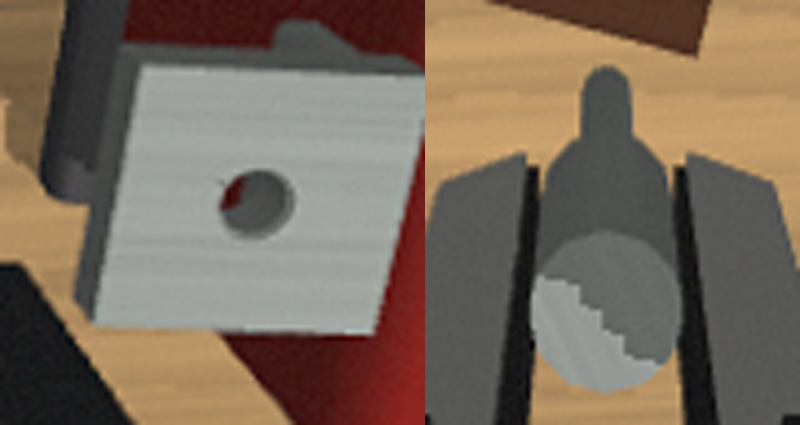

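```bash
python3 -c "
from h import *
c=cam('wrist');P=onz(c,[[491.4,266]],.14)[0];print(P)
togo([P[0]+.001,P[1],.219])"
```

```text
[0.5519979  0.07318311 0.14      ]
tcp [ 0.4846 -0.0694  0.2179] shift tool mm [ -1.  146.2  60.2]
R [[0.003, 0.057, 0.998], [-0.001, 0.998, -0.057], [-1.0, -0.001, 0.003]] jaw yaw 86.75 q [-0.217  0.152  1.672 -0.     1.314 -1.731] F [ 0.2 -0.5 -1.9] w 17.3 t 5.7
```

Call:
{"method": "play_rows", "body": {
  "deltas": [
    [[0, 20, 8, 0, 0, 0, 10], [0, 30, 12, 0, 0, 0, 10], [0, 34, 14, 0, 0, 0, 10], [0, 30, 12, 0, 0, 0, 10], [0, 22, 9, 0, 0, 0, 10], [0, 10, 5, 0, 0, 0, 10], [0, 0, 0, 0, 0, 0, 10], [0, 0, 0, 0, 0, 0, 10]]
  ]
}}

```text
time_s: 6.5
ee_pos: [0.5519, 0.0723, 0.2158]
eef_rot: [-2.843, 1.57, -2.9]
force: [-1.0, 0.1, -0.3]
grip_width: 0.0169
```

Run:
```python
from h import *
togo([.553,.0745,.219])
c=cam('wrist','w4.png');im=cv2.cvtColor(c['img'],cv2.COLOR_RGB2BGR)
cv2.imwrite('pics/c4.png',cv2.resize(im[170:300,240:400],(800,650))[:600])
s=cam('scene');im=cv2.cvtColor(s['img'],cv2.COLOR_RGB2BGR)
cv2.imwrite('pics/c5.png',cv2.resize(im[90:220,330:460],(600,600),interpolation=cv2.INTER_CUBIC))
```

```text
tcp [0.5519 0.0723 0.2158] shift tool mm [-3.2  2.2  1. ]
R [[-0.001, 0.057, 0.998], [-0.0, 0.998, -0.057], [-1.0, -0.0, -0.001]] jaw yaw 86.73 q [ 0.065  0.308  1.487 -0.     1.348 -1.449] F [-1.   0.1 -0.3] w 16.9 t 6.5
```

View pics/c4.png

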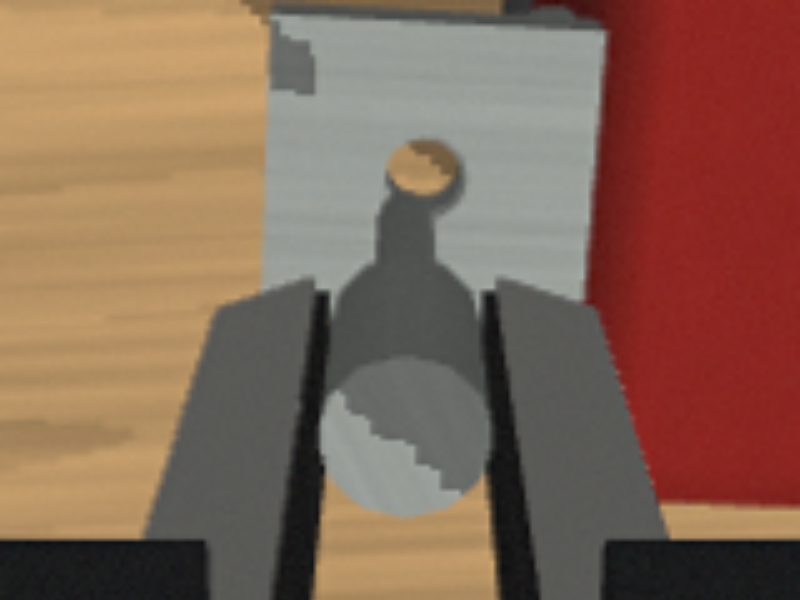

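View pics/c5.png

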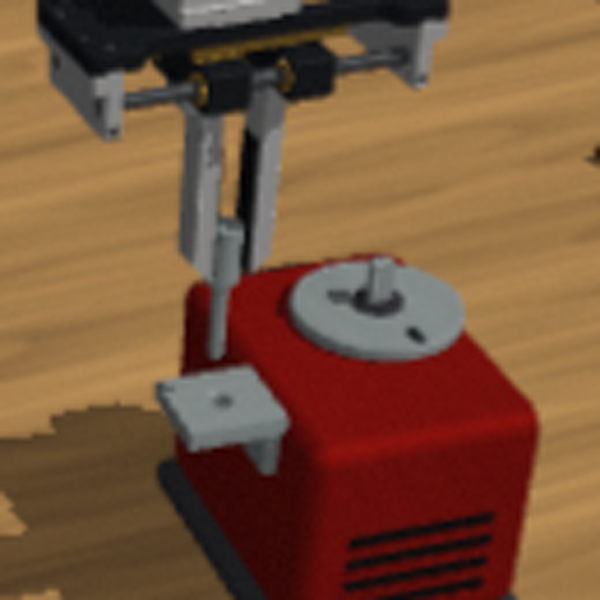

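Run:
```python
from h import *
o,p,R=tool()
c=cam('wrist');print('hole',onz(c,[[325.2,205]],.14))
for d in(-.002,-.001,0): print(d,proj(c,[[p[0]+d,p[1],p[2]-.05],[p[0]+d,p[1],p[2]+.025]]))
print('tip ray',onz(c,[[321,208]],p[2]-.05),'head',onz(c,[[240+405/5,170+437/5]],p[2]+.025),p)
s=cam('scene');u=[[330+217/600*130,90+357/600*130]];print('scene tip',onz(s,u,p[2]-.05),'hole',onz(s,[[330+223/600*130,90+401/600*130]],.14))
```

```text
hole [[0.55349362 0.07492608 0.14      ]]
-0.002 [[321.34424889 211.21250559]
 [321.55478208 257.38183611]]
-0.001 [[321.42615792 212.54450713]
 [321.67135021 259.20621655]]
0 [[321.50788543 213.87354679]
 [321.78752945 261.02435124]]
tip ray [[0.54757807 0.07193503 0.16631178]] head [[0.54998052 0.0717622  0.24131178]] [0.55198689 0.07203919 0.21631178]
scene tip [[0.5567584  0.07049682 0.16631178]] hole [[0.55838601 0.07499314 0.14      ]]
```

Wrist and scene views agree: the hole lies about 3.5 mm further in x and 3.4 mm further in y than the pin. I'll correct, then descend part way and look again.

Call:
{"method": "play_rows", "body": {
  "deltas": [
    [[0, 3.6, 3.3, 0, 0, 0, 10], [6, 0, 0, 0, 0, 0, 10], [6, 0, 0, 0, 0, 0, 10], [0, 0, 0, 0, 0, 0, 10]]
  ]
}}

```text
time_s: 7.1
ee_pos: [0.5553, 0.0764, 0.2031]
eef_rot: [-3.02, 1.569, -3.077]
force: [-0.8, -0.4, 0.5]
grip_width: 0.0174
```

Run:
```python
from h import *
togo([.5555,.0752,.219])
c=cam('wrist','w5.png');im=cv2.cvtColor(c['img'],cv2.COLOR_RGB2BGR)
a=cv2.resize(im[190:300,280:360],(400,550))
s=cam('scene');im=cv2.cvtColor(s['img'],cv2.COLOR_RGB2BGR)
b=cv2.resize(im[135:200,355:402],(398,550),interpolation=cv2.INTER_CUBIC);cv2.imwrite('pics/c6.png',np.hstack([a,b]))
```

```text
tcp [0.5553 0.0764 0.2031] shift tool mm [-15.9  -1.2   0.2]
R [[-0.002, 0.057, 0.998], [-0.0, 0.998, -0.057], [-1.0, -0.0, -0.002]] jaw yaw 86.75 q [ 0.071  0.326  1.492  0.     1.325 -1.443] F [-0.8 -0.4  0.5] w 17.4 t 7.1
```

View pics/c6.png

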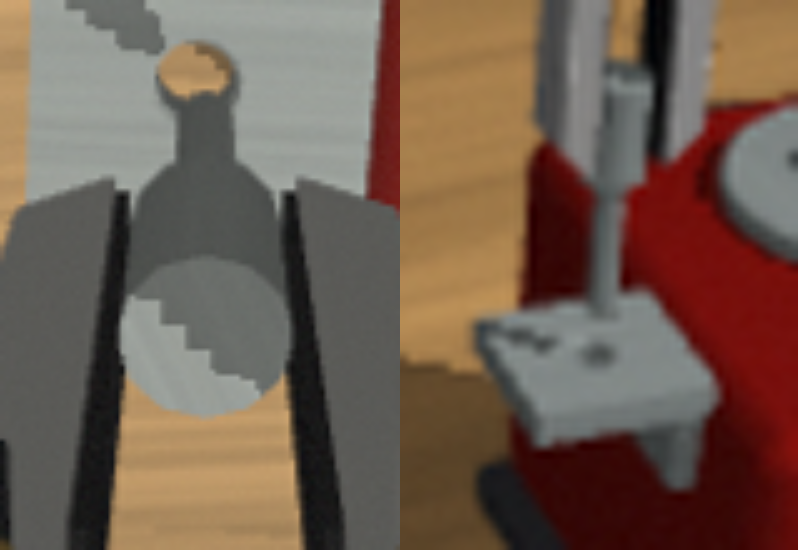

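Run:
```python
from h import *
o,p,R=tool()
c=cam('wrist');print('hole',onz(c,[[280+198/5,190+77/5]],.14)[0],'head',onz(c,[[280+205/5,190+337/5]],p[2]+.025)[0],p)
print('shank edges at',[onz(c,[[280+u/5,190+130/5]],p[2]-.03)[0] for u in(177,234)])
s=cam('scene');f=lambda u,v:[[355+u/8.46,135+v/8.46]]
print('scene hole',onz(s,f(598,353),.14)[0],'head top',onz(s,f(628,72),p[2]+.025)[0])
```

```text
hole [0.5535645  0.07515565 0.14      ] head [0.55366657 0.07616173 0.22920516] [0.55568441 0.07644341 0.20420516]
shank edges at [array([0.55027392, 0.07272053, 0.17420516]), array([0.55070431, 0.08015609, 0.17420516])]
scene hole [0.60125999 0.17602523 0.14      ] head top [0.6015131  0.17227807 0.22920516]
```

Call:
{"method": "play_rows", "body": {
  "deltas": [
    [[0, -1.1, 0, 0, 0, 0, 10], [6, 0, 0, 0, 0, 0, 10], [6, 0, 0, 0, 0, 0, 10], [6, 0, 0, 0, 0, 0, 10], [6, 0, 0, 0, 0, 0, 10], [0, 0, 0, 0, 0, 0, 10]]
  ]
}}

```text
time_s: 7.9
ee_pos: [0.5553, 0.0753, 0.1793]
eef_rot: [-3.042, 1.569, -3.099]
force: [-0.7, -0.4, 0.4]
grip_width: 0.0176
```

Run:
```python
from h import *
togo([.5557,.0753,.145])
c=cam('wrist');im=cv2.cvtColor(c['img'],cv2.COLOR_RGB2BGR)
a=cv2.resize(im[190:300,280:360],(400,550))
s=cam('scene');im=cv2.cvtColor(s['img'],cv2.COLOR_RGB2BGR)
b=cv2.resize(im[135:200,355:402],(398,550),interpolation=cv2.INTER_CUBIC);cv2.imwrite('pics/c7.png',np.hstack([a,b]))
```

```text
tcp [0.5553 0.0753 0.1793] shift tool mm [34.3 -0.   0.4]
R [[-0.002, 0.057, 0.998], [-0.0, 0.998, -0.057], [-1.0, -0.0, -0.002]] jaw yaw 86.75 q [ 0.069  0.346  1.522  0.     1.275 -1.445] F [-0.7 -0.4  0.4] w 17.6 t 7.9
```

View pics/c7.png

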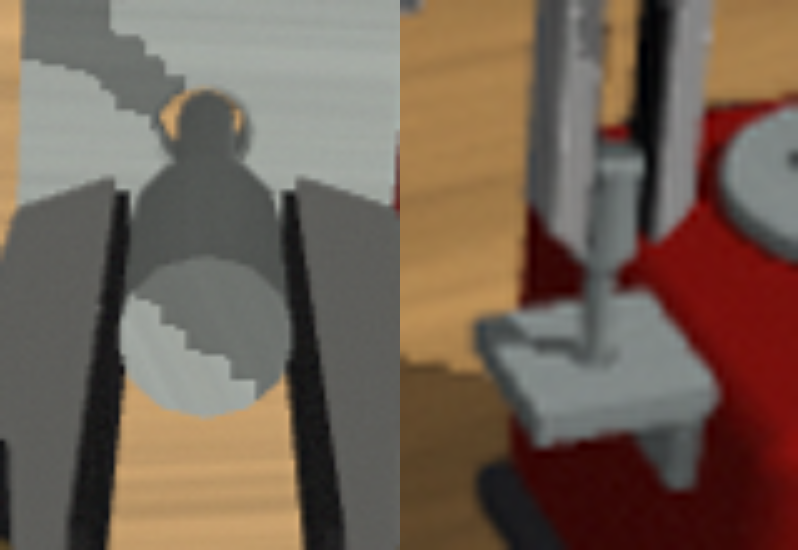

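The tip has entered the hole, centred and with no contact force. I'll keep going down.

Call:
{"method": "play_rows", "body": {
  "deltas": [
    [[8, 0, 0, 0, 0, 0, 10], [8, 0, 0, 0, 0, 0, 10], [8, 0, 0, 0, 0, 0, 10], [5, 0, 0, 0, 0, 0, 10], [3, 0, 0, 0, 0, 0, 10], [0, 0, 0, 0, 0, 0, 10]]
  ]
}}

```text
time_s: 8.6
ee_pos: [0.5556, 0.0754, 0.148]
eef_rot: [-2.995, 1.57, -3.051]
force: [-1.0, 0.1, -0.1]
grip_width: 0.0176
```

Call:
{"method": "play_rows", "body": {
  "deltas": [
    [[1.5, 0, 0, 0, 0, 0, 10], [1, 0, 0, 0, 0, 0, 10], [0, 0, 0, 0, 0, 0, 20], [0, 0, 0, 0, 0, 0, 28], [0, 0, 0, 0, 0, 0, 34], [0, 0, 0, 0, 0, 0, 40]]
  ]
}}

```text
time_s: 9.2
ee_pos: [0.5557, 0.0754, 0.1459]
eef_rot: [-2.099, 1.571, -2.156]
force: [-0.4, -0.7, 0.2]
grip_width: 0.0382
```

Run:
```python
from h import *
togo([.5557,.0753,.145])
c=cam('wrist');im=cv2.cvtColor(c['img'],cv2.COLOR_RGB2BGR)
a=cv2.resize(im[190:300,280:360],(400,550))
s=cam('scene');im=cv2.cvtColor(s['img'],cv2.COLOR_RGB2BGR)
b=cv2.resize(im[135:200,355:402],(398,550),interpolation=cv2.INTER_CUBIC);cv2.imwrite('pics/c8.png',np.hstack([a,b]))
```

```text
tcp [0.5557 0.0754 0.1459] shift tool mm [ 0.9 -0.1 -0. ]
R [[-0.0, 0.057, 0.998], [-0.0, 0.998, -0.057], [-1.0, -0.0, -0.0]] jaw yaw 86.75 q [ 0.07   0.378  1.56  -0.     1.204 -1.445] F [-0.4 -0.7  0.2] w 38.2 t 9.2
```

View pics/c8.png

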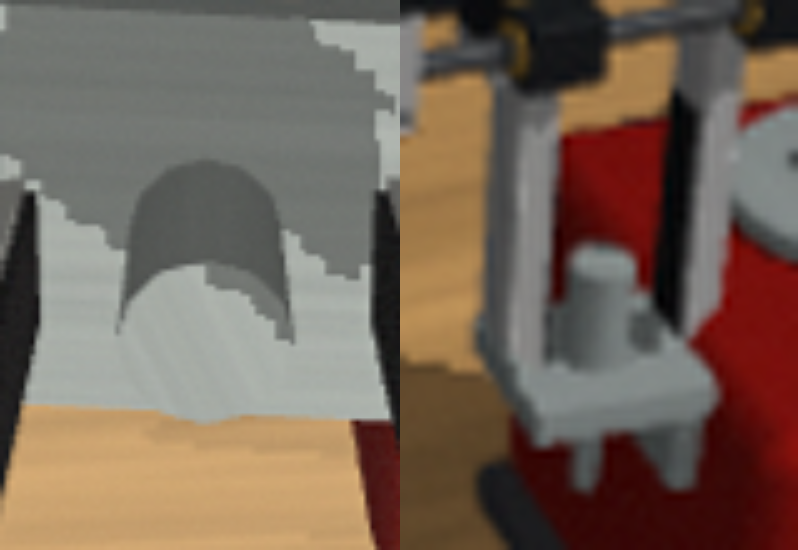

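The pin is seated and released, with its head on the lug and the shank visible below it. Next I'll rise and measure the boss and rib from above.

Call:
{"method": "play_rows", "body": {
  "deltas": [
    [[-20, 0, 0, 0, 0, 0, 42], [-35, 0, 0, 0, 0, 0, 42], [-35, 0, 0, 0, 0, 0, 42], [-15, 20, -25, 0, 0, 0, 50], [0, 30, -20, 0, 0, 0, 60], [0, 30, 0, 0, 0, 0, 60], [0, 0, 0, 0, 0, 0, 60]]
  ]
}}

```text
time_s: 10.0
ee_pos: [0.5149, 0.1603, 0.2512]
eef_rot: [0.926, 1.57, 0.872]
force: [0.2, -1.0, -0.1]
grip_width: 0.0603
```

Run:
```python
from h import *
togo([.5557,.0753,.145])
c=cam('wrist','w9.png');
```

```text
tcp [0.5149 0.1603 0.2512] shift tool mm [106.2 -82.7  45.3]
R [[0.0, 0.054, 0.999], [0.001, 0.999, -0.054], [-1.0, 0.001, 0.0]] jaw yaw 86.91 q [ 0.234  0.244  1.485  0.     1.412 -1.283] F [ 0.2 -1.  -0.1] w 60.3 t 10.0
```

View pics/w9.png

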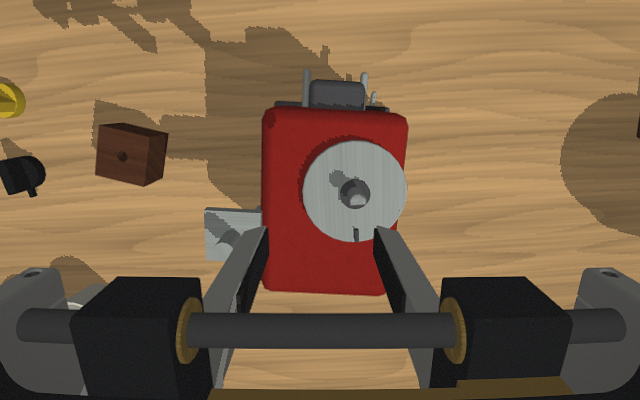

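The boss disc is at (355,191), the rib at (356,235), and the spindle top at about (357,200) with its flat facing the rib.

Run:
```python
from h import *
c=cam('wrist');im=cv2.cvtColor(c['img'],cv2.COLOR_RGB2BGR)
h=cv2.cvtColor(c['img'],cv2.COLOR_RGB2HSV)
m=((h[...,1]<60)|(h[...,2]<60)).astype(np.uint8); m[:, :290]=0;m[:,412:]=0;m[:132]=0;m[246:]=0; m[226:,372:]=0
cn=max(cv2.findContours(m,cv2.RETR_EXTERNAL,cv2.CHAIN_APPROX_NONE)[0],key=cv2.contourArea)[:,0].astype(float)
ok=~((cn[:,0]>365)&(cn[:,1]>218))
P=onz(c,cn[ok],.148)[:,:2]
# lsq circle
A=np.c_[2*P,np.ones(len(P))];x=np.linalg.lstsq(A,(P**2).sum(1),rcond=None)[0];print('boss circle',x[:2],np.sqrt(x[2]+x[0]**2+x[1]**2),np.abs(np.linalg.norm(P-x[:2],axis=1)-.046).max())
g=cv2.cvtColor(im,cv2.COLOR_BGR2GRAY)
r=(g[224:246,346:366]<110).astype(np.uint8);n,l,st,ce=cv2.connectedComponentsWithStats(r)
for i in range(1,n):
    if st[i,4]>5: print('rib',st[i],ce[i]+[346,224],onz(c,[ce[i]+[346,224]],.151))
cv2.imwrite('pics/c9.png',cv2.resize(im[165:250,305:405],(800,680),interpolation=cv2.INTER_CUBIC)[:600])
print(proj(c,[x[0],x[1],.174]))
```

```text
boss circle [0.51476536 0.18890598] 0.04501419992670133 0.0016670349782969274
rib [  0   2  20  20 171] [356.48538012 238.66081871] [[0.55658989 0.187827   0.151     ]]
[[359.37391021 200.67041617]]
```

View pics/c9.png

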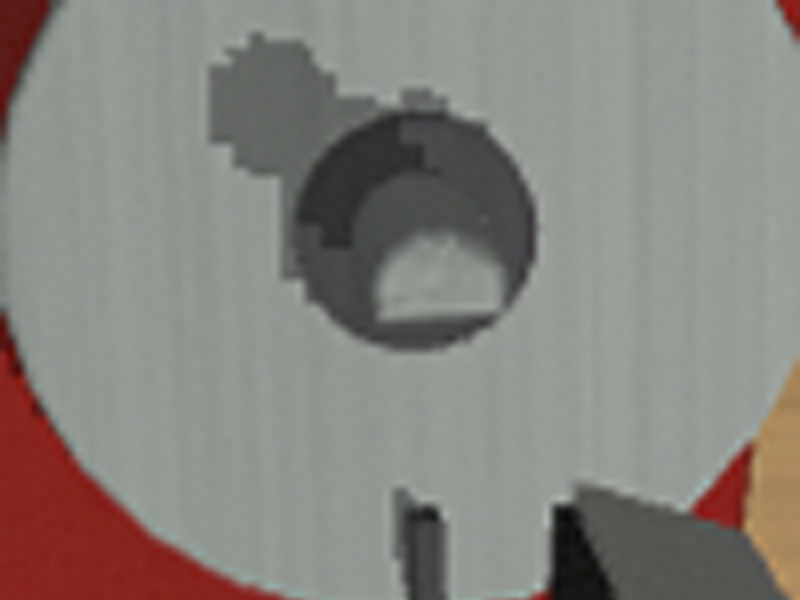

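Run:
```python
from h import *
c=cam('wrist');f=lambda u,v:[305+u/8,165+v/8]
P=onz(c,[f(377,318),f(503,305),f(438,282)],.174);print(P);d=P[1]-P[0];print('flat normal yaw deg',np.degrees(np.arctan2(-d[0],d[1])), np.linalg.norm(d))
r=onz(c,[f(428,510),f(425,508)],.152);v=r[0]-[.5148,.1889,0];print('rib start',v,np.degrees(np.arctan2(v[1],v[0])))
togo([.498,-.2294,.2],np.radians(90))
```

```text
[[0.51794183 0.18211044 0.174     ]
 [0.51731056 0.19462316 0.174     ]
 [0.51457452 0.18825049 0.174     ]]
flat normal yaw deg 2.8881422764360276 0.012528635437009928
rib start [ 3.22219111e-02 -1.44627955e-04  1.52000000e-01] -0.2571702149479886
tcp [0.5154 0.1573 0.2508] shift tool mm [  50.9 -387.1    4.6]
R [[-0.0, 0.057, 0.998], [-0.0, 0.998, -0.057], [-1.0, -0.0, -0.0]] jaw yaw 86.75 q [ 0.228  0.244  1.486 -0.     1.412 -1.286] F [ 0.5 -0.8  0.6] w 60.2 t 10.15
rotvec tool [-0.0567 -0.0003  0.0003]
pred shift after turn [  50.8 -386.7  -17.4]
```

The arm was still settling between those frames (y read 0.1603, then 0.1573). I'll remeasure from a single settled frame.

```bash
cat > boss.py <<'E'
from h import *
c=cam('wrist');im=cv2.cvtColor(c['img'],cv2.COLOR_RGB2BGR)
h=cv2.cvtColor(c['img'],cv2.COLOR_RGB2HSV)
m=((h[...,1]<60)|(h[...,2]<60)).astype(np.uint8); m[:, :295]=0;m[:,416:]=0;m[:132]=0;m[226:]=0
cn=max(cv2.findContours(m,cv2.RETR_EXTERNAL,cv2.CHAIN_APPROX_NONE)[0],key=cv2.contourArea)[:,0].astype(float)
cn=cn[cn[:,1]<224]
P=onz(c,cn,.148)[:,:2]
A=np.c_[2*P,np.ones(len(P))];x=np.linalg.lstsq(A,(P**2).sum(1),rcond=None)[0];print('boss circle',x[:2],np.sqrt(x[2]+x[0]**2+x[1]**2))
print(proj(c,[x[0],x[1],.174]))
for a in(-6,-3,0,3): print(a,proj(c,[x[0]+.038*np.cos(np.radians(a)),x[1]+.038*np.sin(np.radians(a)),.152]))
cv2.imwrite('pics/c10.png',cv2.resize(im[185:247,320:400],(800,620),interpolation=cv2.INTER_CUBIC)[:600])
np.save('c10.npy',np.r_[c['rvec'],c['tvec']])
E
python3 boss.py
```

```text
boss circle [0.51475019 0.18895907] 0.045012139056009155
[[361.35880877 200.22056062]]
-6 [[355.07755898 234.67765653]]
-3 [[357.3267006  234.71862235]]
0 [[359.57821382 234.64928812]]
3 [[361.82653683 234.46983096]]
```

View pics/c10.png

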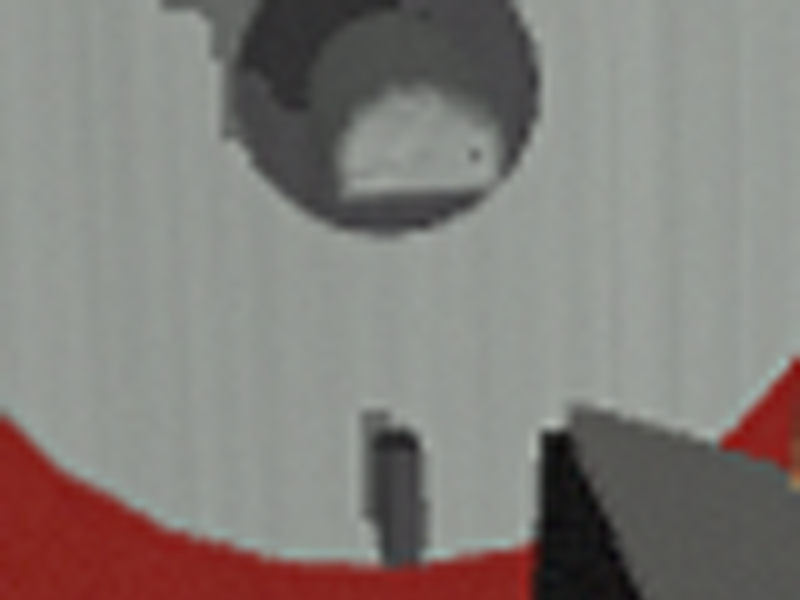

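Call:
{"method": "play_rows", "body": {
  "deltas": [
    [[0, -20, 0, 0, 0, 0, 60], [0, -40, 0, 0, 0, 0, 60], [0, -45, 0, 0, 0, 0, 60], [0, -45, 0, 0, 0, 0, 60], [0, -45, 0, 0, 0, 0, 60], [0, -45, 0, 0, 0, 0, 60], [0, -45, 0, 0, 0, 0, 60], [0, -45, 0, 0, 0, 0, 60], [0, -35, 0, 0, 0, 0, 60], [15, -20, 0, 0, 0, 0, 60]]
  ]
}}

```text
time_s: 11.2
ee_pos: [0.493, -0.2304, 0.2371]
eef_rot: [-0.545, 1.568, -0.605]
force: [0.6, 0.2, -0.7]
grip_width: 0.0604
```

Call:
{"method": "play_rows", "body": {
  "deltas": [
    [[20, 0, 0, 0, 0, 0, 60], [10, 0, 0, 0, 0, 0, 60], [0, 0, 0, 0, 0, 0, 60], [0, 0, 0, 0, 0, 0, 60]]
  ]
}}

```text
time_s: 11.6
ee_pos: [0.4936, -0.2266, 0.2067]
eef_rot: [-0.446, 1.57, -0.502]
force: [0.0, -0.2, 0.6]
grip_width: 0.0599
```

Run:
```python
from h import *
togo([.498,-.231,.15],np.radians(90))
c=cam('wrist','w11.png');im=cv2.cvtColor(c['img'],cv2.COLOR_RGB2BGR)
print(proj(c,[.499,-.231,.02]),proj(c,[.499,-.231,.042]))
```

```text
tcp [ 0.4936 -0.2266  0.2067] shift tool mm [56.7 -4.2  4.6]
R [[0.001, 0.057, 0.998], [-0.0, 0.998, -0.057], [-1.0, -0.0, 0.001]] jaw yaw 86.76 q [-0.498  0.283  1.54  -0.     1.318 -2.012] F [ 0.  -0.2  0.6] w 59.9 t 11.6
rotvec tool [-0.0566  0.0005  0.0003]
pred shift after turn [56.7 -4.4  4.4]
[[317.60714732 179.77620815]] [[317.40916555 184.35778991]]
```

View pics/w11.png

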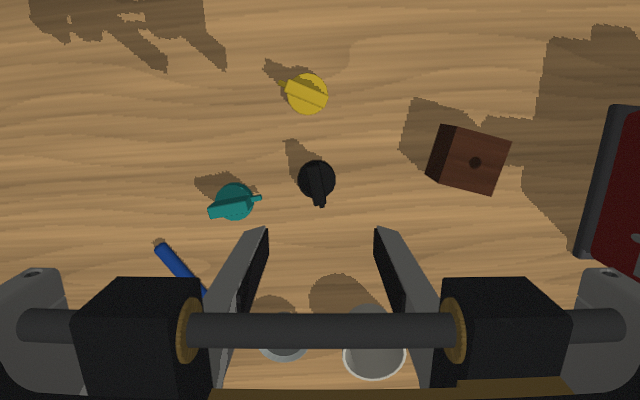

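The black knob is at (317,180) with its nose at (321,205). The yellow (307,94) and turquoise (235,201) ones are the decoys. I'll enlarge and stretch the contrast to get its angle.

Run:
```python
from h import *
c=cam('wrist');im=cv2.cvtColor(c['img'],cv2.COLOR_RGB2BGR)
h=cv2.cvtColor(im,cv2.COLOR_BGR2HSV)
m=(h[150:215,290:345,2]<55).astype(np.uint8);n,l,st,ce=cv2.connectedComponentsWithStats(m);k=1+np.argmax(st[1:,4]);print(st[k],ce[k]+[290,150])
pts=np.argwhere(l==k)[:,::-1]+[290,150]
q=im[150:215,285:350].astype(float);q=np.clip(q*4-10,0,255).astype(np.uint8)
cv2.imwrite('pics/c12.png',cv2.resize(q,(600,600),interpolation=cv2.INTER_NEAREST))
# skirt circle fit: contour pts up side
cn=cv2.findContours((l==k).astype(np.uint8),cv2.RETR_EXTERNAL,cv2.CHAIN_APPROX_NONE)[0][0][:,0]+[290,150]
tip=pts[pts[:,1]>=pts[:,1].max()-2].mean(0);print('tip',tip,onz(c,[tip],.01))
up=cn[cn[:,1]<190];P=onz(c,up.astype(float),.016)[:,:2];A=np.c_[2*P,np.ones(len(P))];x=np.linalg.lstsq(A,(P**2).sum(1),rcond=None)[0];print('skirt',x[:2],np.sqrt(x[2]+x[0]**2+x[1]**2))
print(proj(c,[[x[0],x[1],.016],[x[0],x[1],.042],[x[0]+.033,x[1],.008]]))
```

```text
[   8   10   37   48 1246] [316.37399679 180.42054575]
tip [320.23076923 205.61538462] [[ 0.53252993 -0.2300535   0.01      ]]
skirt [ 0.49845672 -0.23270461] 0.020814152153788915
[[316.10277249 178.30814483]
 [315.75469181 183.6313217 ]
 [317.92045402 204.36367402]]
```

View pics/c12.png

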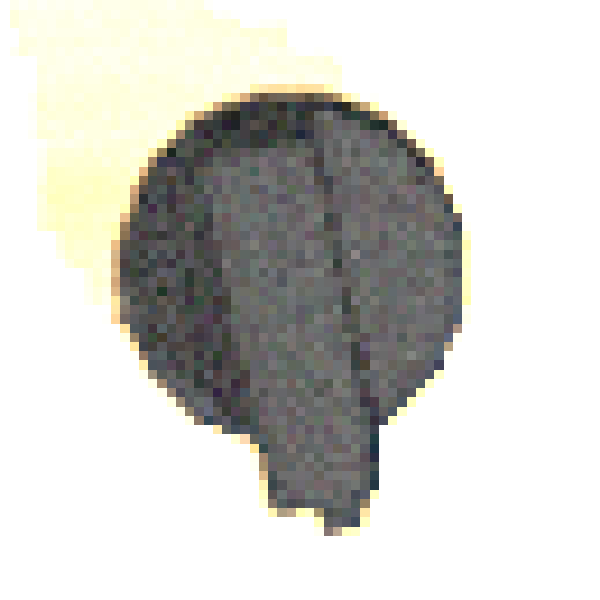

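Measured knob pose: bar yaw about +7.5° from its edges (the visible nose agrees), centre about (0.499,-0.232). I'll turn the jaws to 97.5°, descend part way and look again.

Run:
```python
from h import *
togo([.499,-.232,.08],np.radians(97.5))
```

```text
tcp [ 0.4938 -0.2265  0.207 ] shift tool mm [127.   -5.1   5.3]
R [[0.001, 0.056, 0.998], [-0.001, 0.998, -0.056], [-1.0, -0.001, 0.001]] jaw yaw 86.77 q [-0.497  0.283  1.539 -0.     1.318 -2.012] F [ 0.4 -1.4 -0.2] w 59.8 t 11.7
rotvec tool [-0.1872  0.0012  0.0008]
pred shift after turn [127.   -6.1   4.4]
```

Call:
{"method": "play_rows", "body": {
  "deltas": [
    [[10, -2.5, 2.6, -0.0935, 0, 0, 55], [25, -3, 2.4, -0.0935, 0, 0, 50], [30, 0, 0, 0, 0, 0, 45], [30, 0, 0, 0, 0, 0, 44], [20, 0, 0, 0, 0, 0, 44], [12, 0, 0, 0, 0, 0, 44], [0, 0, 0, 0, 0, 0, 44], [0, 0, 0, 0, 0, 0, 44]]
  ]
}}

```text
time_s: 12.5
ee_pos: [0.499, -0.2323, 0.0801]
eef_rot: [-0.653, 1.569, -0.522]
force: [0.4, 0.1, -0.8]
grip_width: 0.0438
```

Run:
```python
from h import *
togo([.499,-.232,.019],np.radians(97.5))
c=cam('wrist','w13.png');im=cv2.cvtColor(c['img'],cv2.COLOR_RGB2BGR)
q=im[170:290,270:370].astype(float);q=np.clip(q*4-10,0,255).astype(np.uint8)
cv2.imwrite('pics/c13.png',cv2.resize(q,(500,600),interpolation=cv2.INTER_NEAREST))
print(proj(c,[[.499,-.232,.042],[.499,-.232,.016]]))
```

```text
tcp [ 0.499  -0.2323  0.0801] shift tool mm [61.1  0.4 -0. ]
R [[0.001, -0.13, 0.992], [-0.001, 0.992, 0.13], [-1.0, -0.001, 0.001]] jaw yaw 97.47 q [-0.502  0.435  1.648 -0.     1.057 -2.204] F [ 0.4  0.1 -0.8] w 43.8 t 12.5
rotvec tool [-0.0005  0.0011  0.0009]
pred shift after turn [61.1  0.3  0. ]
[[322.00163017 219.46936335]
 [321.90403514 208.02671138]]
```

View pics/c13.png

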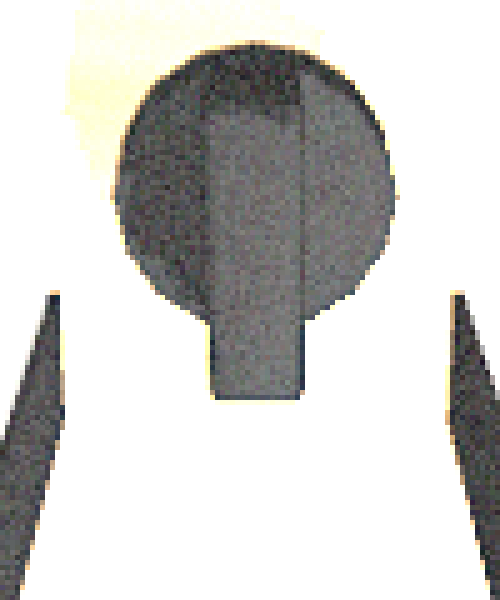

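The bar is square to the jaws. Its centre is at (321,221) against the predicted (322,219.5), so it needs about 0.8 mm more along x. No nose shows on the -x side, so it points +x, as the top view showed. Descending to grip.

Call:
{"method": "play_rows", "body": {
  "deltas": [
    [[15, -0.3, 0.8, 0, 0, 0, 40], [18, 0, 0, 0, 0, 0, 36], [15, 0, 0, 0, 0, 0, 36], [9, 0, 0, 0, 0, 0, 36], [4, 0, 0, 0, 0, 0, 36], [0, 0, 0, 0, 0, 0, 36], [0, 0, 0, 0, 0, 0, 36]]
  ]
}}

```text
time_s: 13.25
ee_pos: [0.4996, -0.2325, 0.0184]
eef_rot: [-0.632, 1.57, -0.502]
force: [-0.5, -0.5, 0.3]
grip_width: 0.0362
```

Call:
{"method": "play_rows", "body": {
  "deltas": [
    [[0, 0, 0, 0, 0, 0, 8], [0, 0, 0, 0, 0, 0, 8], [0, 0, 0, 0, 0, 0, 8], [0, 0, 0, 0, 0, 0, 8], [0, 0, 0, 0, 0, 0, 8]]
  ],
  "grip_force": 35
}}

```text
time_s: 13.75
ee_pos: [0.4994, -0.2324, 0.0182]
eef_rot: [-0.625, 1.57, -0.495]
force: [-0.9, 0.8, 4.3]
grip_width: 0.0135
```

Run:
```python
from h import *
togo([.5148,.189,.24],np.radians(90.7))
```

```text
tcp [ 0.4994 -0.2324  0.0182] shift tool mm [-221.9  415.8   70. ]
R [[0.0, -0.13, 0.992], [-0.0, 0.992, 0.13], [-1.0, -0.0, 0.0]] jaw yaw 97.45 q [-0.502  0.528  1.679  0.     0.934 -2.203] F [-0.9  0.8  4.3] w 13.5 t 13.75
rotvec tool [0.1179 0.0003 0.0002]
pred shift after turn [-221.8  421.2   20.5]
```

Call:
{"method": "play_rows", "body": {
  "deltas": [
    [[-20, 0, 0, 0, 0, 0, 8], [-30, 0, 0, 0, 0, 0, 8], [-40, 0, 0, 0.05, 0, 0, 8], [-40, 0, 0, 0.068, 0, 0, 8], [-40, 20, 2, 0, 0, 0, 8], [-40, 30, 2, 0, 0, 0, 8], [-15, 40, 2, 0, 0, 0, 8], [0, 45, 2, 0, 0, 0, 8], [0, 45, 2, 0, 0, 0, 8], [0, 45, 2, 0, 0, 0, 8]]
  ]
}}

```text
time_s: 14.75
ee_pos: [0.5082, -0.0055, 0.243]
eef_rot: [-0.032, 1.571, -0.02]
force: [0.4, -0.6, -0.5]
grip_width: 0.014
```

Call:
{"method": "play_rows", "body": {
  "deltas": [
    [[0, 45, 2, 0, 0, 0, 8], [0, 45, 2, 0, 0, 0, 8], [0, 40, 2, 0, 0, 0, 8], [0, 25, 0, 0, 0, 0, 8], [0, 10, 0, 0, 0, 0, 8], [0, 0, 0, 0, 0, 0, 8], [0, 0, 0, 0, 0, 0, 8]]
  ]
}}

```text
time_s: 15.45
ee_pos: [0.5126, 0.1569, 0.2428]
eef_rot: [-2.123, 1.571, -2.112]
force: [-0.5, -0.9, -0.9]
grip_width: 0.0137
```

Run:
```python
from h import *
togo([.5148,.189,.24],np.radians(90.7))
c=cam('wrist','w14.png');im=cv2.cvtColor(c['img'],cv2.COLOR_RGB2BGR)
```

```text
tcp [0.5126 0.1569 0.2428] shift tool mm [ 2.8 32.   2.6]
R [[-0.0, -0.012, 1.0], [-0.0, 1.0, 0.012], [-1.0, -0.0, -0.0]] jaw yaw 90.67 q [ 0.229  0.242  1.507 -0.     1.393 -1.354] F [-0.5 -0.9 -0.9] w 13.7 t 15.45
rotvec tool [-0.0005 -0.0002  0.0002]
pred shift after turn [ 2.8 32.   2.6]
```

View pics/w14.png

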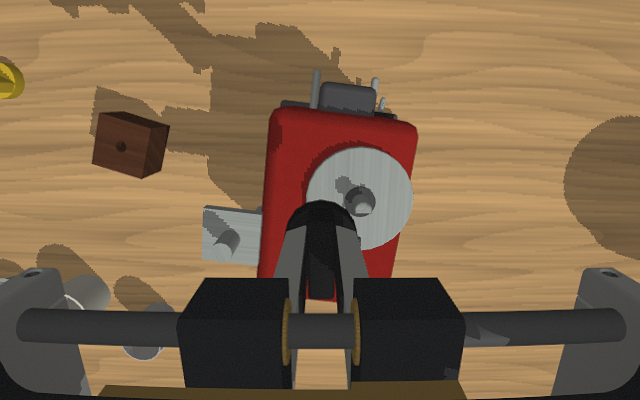

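Run:
```python
from h import *
o,p,R=tool()
c=cam('wrist');im=cv2.cvtColor(c['img'],cv2.COLOR_RGB2BGR)
for d in(-.002,-.001,0,.001,.002): print(d,proj(c,[[p[0]+d-.022,p[1],p[2]-.0182],[p[0]+d-.022,p[1],p[2]+.024],[p[0]+d+.022,p[1],p[2]+.024],[p[0]+d,p[1],p[2]+.024]]).round(1).tolist())
q=im[180:310,270:390].astype(float);q=np.clip(q*3-10,0,255).astype(np.uint8)
cv2.imwrite('pics/c15.png',cv2.resize(q,(540,585),interpolation=cv2.INTER_NEAREST))
cv2.imwrite('pics/c15b.png',cv2.resize(im[140:265,295:425],(624,600),interpolation=cv2.INTER_CUBIC))
g=im.max(2)<45; col=[ (u,int(np.argmax(g[190:230,u])+190)) for u in range(305,342,4)]; print(col)
# boss arc fit
h=cv2.cvtColor(c['img'],cv2.COLOR_RGB2HSV)
m=((h[...,1]<60)|(h[...,2]<60)).astype(np.uint8); m[:, :298]=0;m[:,425:]=0;m[:138]=0;m[258:]=0
cn=max(cv2.findContours(m,cv2.RETR_EXTERNAL,cv2.CHAIN_APPROX_NONE)[0],key=cv2.contourArea)[:,0].astype(float)
ok=((cn[:,1]<200))|((cn[:,0]>385)&(cn[:,1]<238));cn=cn[ok]
for it in range(3):
    P=onz(c,cn,.148)[:,:2];A=np.c_[2*P,np.ones(len(P))];x=np.linalg.lstsq(A,(P**2).sum(1),rcond=None)[0];r=np.sqrt(x[2]+x[0]**2+x[1]**2);e=np.abs(np.linalg.norm(P-x[:2],axis=1)-r);cn=cn[e<max(.0008,2*np.median(e))]
print('boss',x[:2],r,len(cn),proj(c,[x[0],x[1],.174]))
```

```text
-0.002 [[322.0, 192.8], [322.3, 215.0], [321.3, 295.2], [321.8, 256.6]]
-0.001 [[322.0, 194.4], [322.3, 216.9], [321.3, 296.9], [321.8, 258.4]]
0 [[322.0, 196.0], [322.3, 218.9], [321.3, 298.5], [321.8, 260.2]]
0.001 [[322.0, 197.5], [322.2, 220.8], [321.3, 300.2], [321.7, 262.0]]
0.002 [[321.9, 199.1], [322.2, 222.8], [321.3, 301.9], [321.7, 263.8]]
[(305, 204), (309, 202), (313, 202), (317, 201), (321, 200), (325, 201), (329, 202), (333, 203), (337, 205), (341, 207)]
boss [0.51480922 0.18876729] 0.04511674075522016 188 [[363.01205192 209.24654729]]
```

View pics/c15.png

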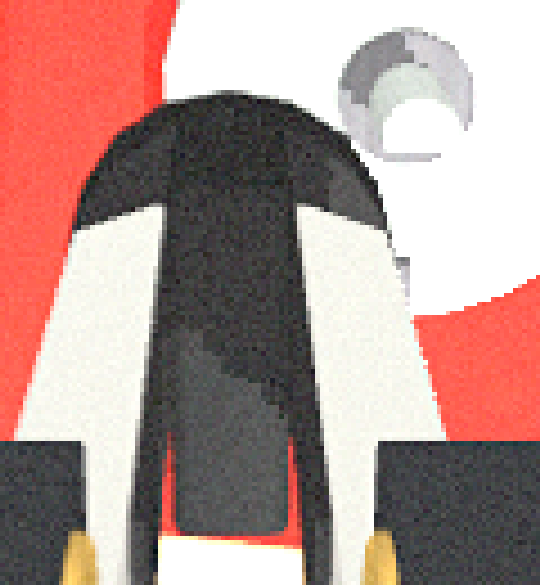

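View pics/c15b.png

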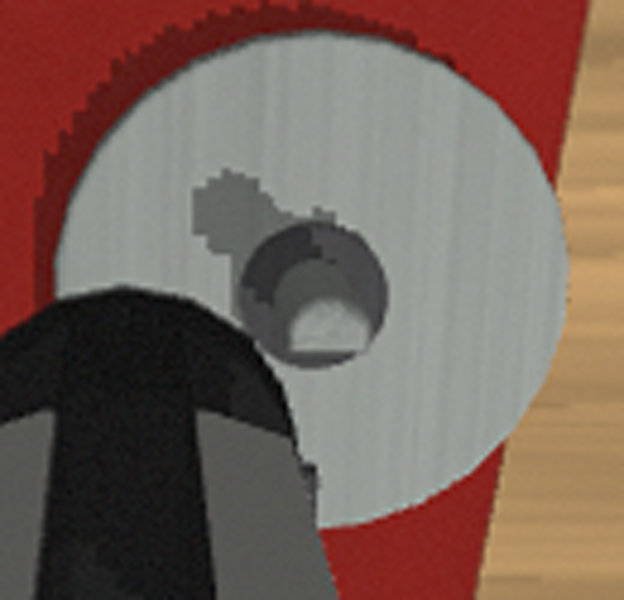

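The boss centre repeats at (0.5148,0.1888), and the flat faces yaw of about 0.7°, matching the jaws at 90.67°. The knob centre is about +0.6 mm in x from the TCP. I'll move over the spindle.

Call:
{"method": "play_rows", "body": {
  "deltas": [
    [[0, 10, 0.6, 0, 0, 0, 8], [0, 14, 0.8, 0, 0, 0, 8], [0, 8, 0.6, 0, 0, 0, 8], [10, 0, 0, 0, 0, 0, 8], [15, 0, 0, 0, 0, 0, 8], [12, 0, 0, 0, 0, 0, 8], [6, 0, 0, 0, 0, 0, 8], [0, 0, 0, 0, 0, 0, 8], [0, 0, 0, 0, 0, 0, 8]]
  ]
}}

```text
time_s: 16.45
ee_pos: [0.5143, 0.1898, 0.2003]
eef_rot: [0.218, 1.57, 0.231]
force: [-0.3, 0.7, 0.2]
grip_width: 0.0135
```

Run:
```python
from h import *
togo([.5142,.1888,.192],np.radians(90.7))
c=cam('wrist','w16.png')
s=cam('scene');im=cv2.cvtColor(s['img'],cv2.COLOR_RGB2BGR)
cv2.imwrite('pics/c16.png',cv2.resize(im[90:190,355:455],(600,600),interpolation=cv2.INTER_CUBIC))
```

```text
tcp [0.5143 0.1898 0.2003] shift tool mm [ 8.3 -1.  -0.1]
R [[0.0, -0.012, 1.0], [0.0, 1.0, 0.012], [-1.0, 0.0, 0.0]] jaw yaw 90.69 q [ 0.287  0.3    1.533 -0.     1.308 -1.296] F [-0.3  0.7  0.2] w 13.5 t 16.45
rotvec tool [-0.0001  0.0004 -0.0001]
pred shift after turn [ 8.3 -1.  -0.1]
```

View pics/c16.png

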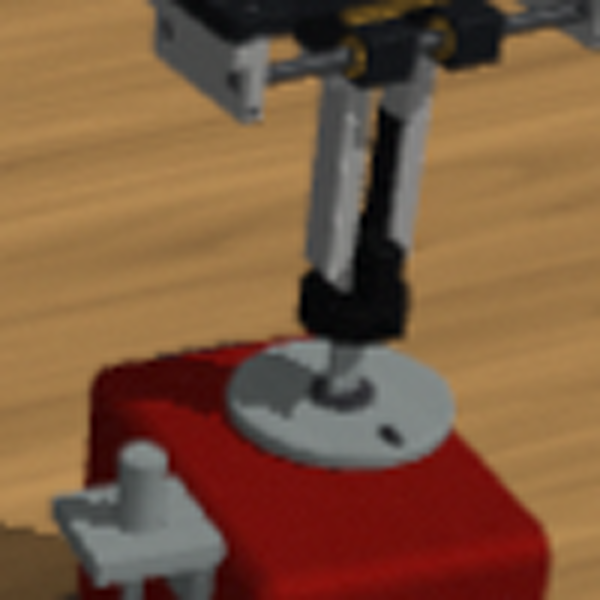

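View pics/w16.png

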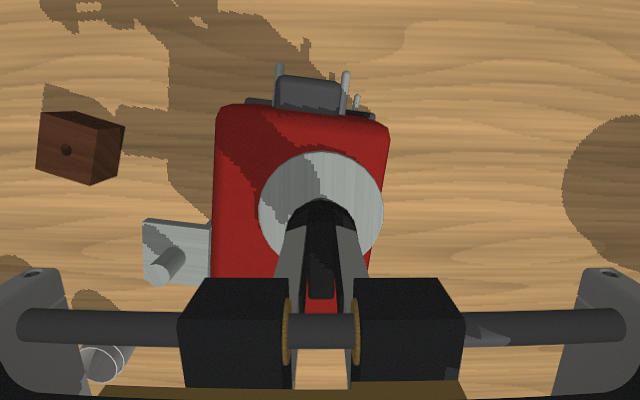

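The pin still stands in the lug and the knob is centred over the boss in the wrist view (both at column ~321). I'll lower it onto the spindle.

Call:
{"method": "play_rows", "body": {
  "deltas": [
    [[3, -0.5, 0, 0, 0, 0, 8], [3, 0, 0, 0, 0, 0, 8], [3, 0, 0, 0, 0, 0, 8], [2, 0, 0, 0, 0, 0, 8], [0, 0, 0, 0, 0, 0, 8]]
  ]
}}

```text
time_s: 17.05
ee_pos: [0.514, 0.1893, 0.1885]
eef_rot: [-2.88, 1.57, -2.868]
force: [-0.8, -0.7, -0.5]
grip_width: 0.0138
```

Call:
{"method": "play_rows", "body": {
  "deltas": [
    [[2, 0, 0, 0, 0, 0, 8], [2, 0, 0, 0, 0, 0, 8], [2, 0, 0, 0, 0, 0, 8], [0, 0, 0, 0, 0, 0, 8]]
  ]
}}

```text
time_s: 17.45
ee_pos: [0.514, 0.1893, 0.1826]
eef_rot: [-2.879, 1.57, -2.866]
force: [-0.4, -0.4, -0.6]
grip_width: 0.0137
```

The knob's underside is about 10 mm below the spindle top with no force, so the flats match. I'll seat it.

Call:
{"method": "play_rows", "body": {
  "deltas": [
    [[1.5, 0, 0, 0, 0, 0, 8], [1.5, 0, 0, 0, 0, 0, 8], [1, 0, 0, 0, 0, 0, 8], [0, 0, 0, 0, 0, 0, 8], [0, 0, 0, 0, 0, 0, 8], [0, 0, 0, 0, 0, 0, 8]]
  ]
}}

```text
time_s: 18.05
ee_pos: [0.5142, 0.1894, 0.179]
eef_rot: [0.399, 1.571, 0.411]
force: [-0.0, 0.2, -1.4]
grip_width: 0.0138
```

Call:
{"method": "play_rows", "body": {
  "deltas": [
    [[1, 0, 0, 0, 0, 0, 8], [1, 0, 0, 0, 0, 0, 8], [1, 0, 0, 0, 0, 0, 8], [0, 0, 0, 0, 0, 0, 8], [0, 0, 0, 0, 0, 0, 8]]
  ],
  "grip_force": 45
}}

```text
time_s: 18.55
ee_pos: [0.5143, 0.1894, 0.1762]
eef_rot: [0.261, 1.57, 0.273]
force: [-0.9, 0.7, 4.6]
grip_width: 0.0138
```

```bash
python3 -c "
from h import *
togo([.5142,.1888,.173],np.radians(90.7))"
```

```text
tcp [0.5143 0.1894 0.1762] shift tool mm [ 3.2 -0.6 -0.1]
R [[0.001, -0.012, 1.0], [0.0, 1.0, 0.012], [-1.0, 0.0, 0.001]] jaw yaw 90.7 q [ 0.286  0.32   1.564 -0.     1.257 -1.297] F [-0.9  0.7  4.6] w 13.8 t 18.55
rotvec tool [-0.      0.0005 -0.0001]
pred shift after turn [ 3.2 -0.6 -0.1]
```

Call:
{"method": "play_rows", "body": {
  "deltas": [
    [[1, 0, 0, 0, 0, 0, 8], [1, 0, 0, 0, 0, 0, 8], [1, 0, 0, 0, 0, 0, 8], [0.5, 0, 0, 0, 0, 0, 8], [0, 0, 0, 0, 0, 0, 8], [0, 0, 0, 0, 0, 0, 8]]
  ]
}}

```text
time_s: 19.15
ee_pos: [0.5143, 0.1894, 0.1729]
eef_rot: [0.276, 1.57, 0.288]
force: [-2.0, -1.0, 7.5]
grip_width: 0.0136
```

Call:
{"method": "play_rows", "body": {
  "deltas": [
    [[0.7, 0, 0, 0, 0, 0, 8], [0.6, 0, 0, 0, 0, 0, 8], [0, 0, 0, 0, 0, 0, 8], [0, 0, 0, 0, 0, 0, 8], [0, 0, 0, 0, 0, 0, 8]]
  ]
}}

```text
time_s: 19.65
ee_pos: [0.5143, 0.1894, 0.172]
eef_rot: [0.274, 1.57, 0.286]
force: [-3.1, -0.5, 11.9]
grip_width: 0.0136
```

Run:
```python
from h import *
togo([.5142,.1888,.173],np.radians(90.7))
c=cam('wrist');im=cv2.cvtColor(c['img'],cv2.COLOR_RGB2BGR);a=cv2.resize(im[130:310,230:390],(400,450))
s=cam('scene');im=cv2.cvtColor(s['img'],cv2.COLOR_RGB2BGR)
b=cv2.resize(im[100:190,355:435],(400,450),interpolation=cv2.INTER_CUBIC);cv2.imwrite('pics/c17.png',np.hstack([a,b]))
print(ctrl.get_obs()['force'])
```

```text
tcp [0.5143 0.1894 0.172 ] shift tool mm [-1.  -0.6 -0.1]
R [[0.001, -0.012, 1.0], [0.0, 1.0, 0.012], [-1.0, 0.0, 0.001]] jaw yaw 90.7 q [ 0.286  0.324  1.569  0.     1.247 -1.297] F [-3.1 -0.5 11.9] w 13.6 t 19.65
rotvec tool [-0.      0.0011 -0.0003]
pred shift after turn [-1.  -0.6 -0.1]
[-3.42698451 -0.5528184  11.14939652]
```

View pics/c17.png

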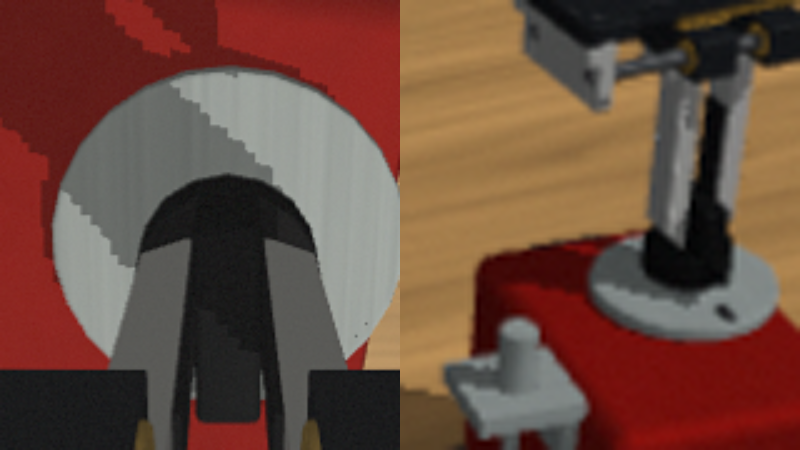

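```bash
python3 -c "
from station import hand_in
print(hand_in())"
```

```text
the job is handed in; nothing more can be done
None
```

The job is done and handed in, with the gripper still holding the knob pressed down. `hand_in()` reports no verdict, so these are my own last checks.

- **Pin:** it is seated through the eyelet and let go. Its head rests on the lug with the shank visible below, and it still stands upright in the last picture.
- **Knob:** I gripped it across the bar, turned it to match the flat (about 0.7° yaw) and pushed it onto the spindle. It slid at least 10 mm over the spindle with no resistance, so the flats matched.
- **Press:** the tool went about 6 mm below the height at which the knob seats. The upward force was about 11–12 N, against 10 N at the spindle's stop, so the spindle is at or near full travel. That travel is inferred, because I could not read the joint directly.
- **Alignment:** in the last view the knob sits centred on the boss. There is a side load of about 3 N along x, and the tool is about 0.6 mm off the spindle axis in y, within the 4 mm allowed.
- **Measurements that disagreed:** the top camera put the eyelet and spindle about 2–3 mm further in y than the wrist camera did. I used the wrist values, and both fits went in without force.
- **Bystanders and time:** I made no contact with the brush, basket, cup or dosing cups on purpose, but took no final picture to confirm their positions. The job took about 19.8 s of the 58 s allowed.

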